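# Put the roasting spikes away in their covered box

## Robot

A 6-joint arm with a two-finger parallel gripper is mounted at the origin on the work surface. World frame = base frame: x ahead of the robot, y to its left, z up, the work surface at z = 0. Lengths are in m, angles in rad, forces in N, time in s.
With the tool pointing down it reaches from about 0.275 to 0.75 m from the base axis. Payload 10.2 kg.
Tool frame: the origin (TCP) lies midway between the tips of the shut fingers; the grasp point (between the pads) lies 19 mm behind it (env.hold_point_z is the distance from the TCP to the grasp point, in m); z points along the fingers, y is the line along which they close (so a half turn about z gives the same grasp; the last joint's range is limited). The gripper opens to 85 mm and grips with 20 to 120 N. Pads are 22 mm wide; open, the fingers measure 114 mm over their backs; the gripper's body (76 mm by 85 mm) begins 54 mm behind the grasp point. The pads swing forward as they close: fully open they stand 13 mm farther back than shut.
Start: joints at [-1.437, 0.313, 1.498, -0, 1.331, -0.223], TCP at [0.183, -0.492, 0.231] pointing down, gripper open.
Joint ranges: [-2.94, 2.94], [-0.97, 2.17], [0.19, 2.56], [-1.23, 4.37], [0.02, 3.11], [-2.88, 2.88]. Speed limits (rad/s): [2.39, 2.39, 3.01, 3.14, 3.14, 3.14].

## Interface

Orientations are given as a unit quaternion [x, y, z, w].
In Python, from bench import env, kinematics, monitor, eyes, job gives the robot as it stands. The module is installed in compiled form; this text tells all that it offers. Calls block until the motion is done:
- env.reach(position, orientation): joint-space move of the TCP to a pose.
- env.movel(position, velocity=0.15, frame=None, guard=None): straight line of the TCP; frame=None keeps the orientation; velocity is the mean speed in m/s. With guard (N) it stops when the force on the tool has changed by that much, and returns True; else False.
- env.set_joints(angles): joint-space move.
- env.release() and env.close_gripper(effort=None): open the fingers fully, or close them until they stop; effort is the grip in N (None keeps the last).
- env.hold(seconds).
- kinematics.ik(position, orientation): joint angles nearest the present ones, or None.
- monitor.sense(): the state.
- eyes.grab_frame(name): name is "scene" or "top"; returns a dict with "frame" (480x640x3 uint8, red, green, blue), "mtx" (3x3 intrinsics, pixels), "k1" (the pictures are not rectified: a ray, as slopes to the right and down, at radius r is drawn at 1 + k1 r^2 times it, then the intrinsics apply), "view" (4x4, takes a point from world to camera coordinates). Camera axes: x right, y down, z forward; pixel columns grow to the right and rows downward; lengths in m; the calibration is good to about 2 mm. A picture is of the moment at which its call begins. There is no depth.
A pose or a line that the arm cannot do raises env.MotionError and nothing moves.
- job.hand_in(): hands the job in; it is judged then, once.
The state is a dict: "clock": time; "joints": joint angles; "qvel": joint speeds; "joint_efforts": joint torques, N m; "position": TCP position; "ee_rot": TCP orientation; "contact_force": force on the tool from outside, world axes, zero at the start; "ft_torque": the same for the moment, N m; "finger_gap": opening from 0.0 (shut) to 1.0 (fully open); "gripper_force": force on a finger pad.
Only numpy, scipy, OpenCV 4.12 (cv2) and the standard library are available. Lean on these libraries where they do the work, as an engineer would, in place of code of your own. Each camera call takes 0.05 s, during which the arm holds its last target. There are 200 camera calls.

## Task

Move every roasting spike from the two-row caddy into the storage box: each goes point down through a hole of its own in the steel plate, fully home so that its guard sits on the plate. Only when all are in, put the clear cover over them so that it stands level on the ledge all round, and let go. Leave everything else on the counter standing where it is.

Things in the scene. Friction and masses are not known exactly. Their poses are not given: they have to be found in the camera images.
- box_base: Fixed white box base, 216 (x) x 156 (y) mm; origin on the counter under its centre. On top a steel plate 184 x 124 mm, upper face 100 mm above the counter, 12 mm thick, with six 16 mm square through holes at x = -64, 0, 64, y = -32, 32 mm (100 mm free depth). Round the plate a white ledge 16 mm wide, 92 mm above the counter, where the cover's rim stands.
- caddy: Fixed aluminium caddy, 172 (x) x 98 (y) x 95 mm high, origin on the counter under its centre. Six compartments 52 x 26 mm inside, walls 4 mm, centred at x = -56, 0, 56, y = -32, 32 mm. Each holds one spike or none, hanging upright with its guard resting on the rims, 95 mm above the counter.
- cover: Loose clear plastic cover with thin grey rim: a box open below, 200 (x) x 140 (y) mm, 93 mm high, walls 3 mm, 0.35 kg; origin at the centre of its lower rim, z up. On top a grey bar grip 60 mm long (x), 22 wide (y), 93 to 133 mm above the rim. Fits round the steel plate (5 mm play a side) either way round. Starts upright on the counter.
- spike0: Roasting spike (six alike, 3 to 5 present): pointed steel shaft 12 mm across, 80 long; above it a round steel guard 44 mm across, 6 thick; then a round wooden handle 24 mm across, 60 long. Origin at the tip, z along the shaft (guard 80 to 86 mm, handle 86 to 146 mm from the tip). 0.09 kg.
- spike1: Roasting spike (six alike, 3 to 5 present): pointed steel shaft 12 mm across, 80 long; above it a round steel guard 44 mm across, 6 thick; then a round wooden handle 24 mm across, 60 long. Origin at the tip, z along the shaft (guard 80 to 86 mm, handle 86 to 146 mm from the tip). 0.09 kg.
- spike2: Roasting spike (six alike, 3 to 5 present): pointed steel shaft 12 mm across, 80 long; above it a round steel guard 44 mm across, 6 thick; then a round wooden handle 24 mm across, 60 long. Origin at the tip, z along the shaft (guard 80 to 86 mm, handle 86 to 146 mm from the tip). 0.09 kg.
- spike3: Roasting spike (six alike, 3 to 5 present): pointed steel shaft 12 mm across, 80 long; above it a round steel guard 44 mm across, 6 thick; then a round wooden handle 24 mm across, 60 long. Origin at the tip, z along the shaft (guard 80 to 86 mm, handle 86 to 146 mm from the tip). 0.09 kg.
- spike4: Roasting spike (six alike, 3 to 5 present): pointed steel shaft 12 mm across, 80 long; above it a round steel guard 44 mm across, 6 thick; then a round wooden handle 24 mm across, 60 long. Origin at the tip, z along the shaft (guard 80 to 86 mm, handle 86 to 146 mm from the tip). 0.09 kg.
- spike5: Roasting spike (six alike, 3 to 5 present): pointed steel shaft 12 mm across, 80 long; above it a round steel guard 44 mm across, 6 thick; then a round wooden handle 24 mm across, 60 long. Origin at the tip, z along the shaft (guard 80 to 86 mm, handle 86 to 146 mm from the tip). 0.09 kg.
- ramekin: Bystander, to be left alone: blue ceramic ramekin, 80 mm across, 45 high.
- mug: Bystander, to be left alone: white handleless ceramic cup, 76 mm across, 85 high.
- salt_jar: Bystander, to be left alone: clear glass jar with steel cap, 48 mm across, 80 high.
- herb_jar: Bystander, to be left alone: green glass jar with steel cap, 48 mm across, 80 high.
- saucepan: Bystander, to be left alone: aluminium saucepan, 160 mm across, 85 high, with a long black handle.
- spoon: Bystander, to be left alone: wooden spoon lying flat, 245 mm long.
- tub: Bystander, to be left alone: small clear food tub with a white snap lid, 136 x 106 x 60 mm.
Things that resemble listed ones, but are neither listed nor needed, are in the scene too. What is shaped like the spike1 but orange or pink is not meant.

How it is judged:
On the way, in this order (a step that is already met when the one before it is completed fails the run):
1. every spike present stands fully home in a hole of the steel plate (angle between each of spike0, spike1, spike2, spike3, spike4, spike5's own z axis and vertical below 0.15 rad and linear speed of each of spike0, spike1, spike2, spike3, spike4, spike5 below 0.03 m/s and z of spike0 in the frame of box_base between 0.01 and 0.026 m and x of spike0 in the frame of box_base between -0.09 and 0.09 m and y of spike0 in the frame of box_base between -0.06 and 0.06 m and z of spike1 in the frame of box_base between 0.01 and 0.026 m and x of spike1 in the frame of box_base between -0.09 and 0.09 m and y of spike1 in the frame of box_base between -0.06 and 0.06 m and z of spike2 in the frame of box_base between 0.01 and 0.026 m and x of spike2 in the frame of box_base between -0.09 and 0.09 m and y of spike2 in the frame of box_base between -0.06 and 0.06 m and z of spike3 in the frame of box_base between 0.01 and 0.026 m and x of spike3 in the frame of box_base between -0.09 and 0.09 m and y of spike3 in the frame of box_base between -0.06 and 0.06 m and z of spike4 in the frame of box_base between 0.01 and 0.026 m and x of spike4 in the frame of box_base between -0.09 and 0.09 m and y of spike4 in the frame of box_base between -0.06 and 0.06 m and z of spike5 in the frame of box_base between 0.01 and 0.026 m and x of spike5 in the frame of box_base between -0.09 and 0.09 m and y of spike5 in the frame of box_base between -0.06 and 0.06 m), for 0.2 s.
2. then the cover stands level on the ledge over the spikes (z of cover in the frame of box_base between 0.087 and 0.097 m and x of cover in the frame of box_base between -0.012 and 0.012 m and y of cover in the frame of box_base between -0.012 and 0.012 m and angle between cover's own z axis and vertical below 0.05 rad and angle between the x axis of cover and the x axis of box_base, either way round below 0.15 rad and linear speed of cover below 0.02 m/s), for 0.2 s.
At the end, for the whole second after the job is handed in: Every spike present is upright within 0.15 rad in a hole of the plate, its guard within 6 mm of the plate's upper face; the cover's rim is on the ledge within 5 mm in height, centred within 12 mm, level within 0.05 rad and square to the base within 0.15 rad; all at rest (all of step 1 and all of step 2); the robot touches nothing.
It fails at once if a bystander was moved by more than 40 mm or knocked over (distance of any of ramekin, mug, salt_jar, herb_jar, saucepan, spoon, tub from where it was at the start of the episode above 0.04 m or angle between any of ramekin, mug, salt_jar, herb_jar, saucepan, tub's own z axis and vertical above 0.5 rad).
Of spike0, spike1, spike2, spike3, spike4, spike5 only 3 to 5 are there at a start; the rules pass over those that are not, and their reading is None.
At some moment in a run one of cover may be knocked a few centimetres aside while the robot is not near it.
It also fails if it takes over 210 s, if anything falls off the work surface, if the arm or the gripper's body presses on something with over 40 N, if the wrist force passes 120 N, or if a joint passes its speed limit or range.

## Working session

There is one attempt and no reset: what is moved stays moved. The work goes in short steps, each a Python script; the robot and the scene stay as the last script left them, time stands still between calls to the robot, and variables do not carry over. Pictures are saved under pics/ and viewed, at most 14 in all, crops included, and the job is handed in when it is done.

```bash
mkdir -p pics; cat > h.py <<'E'
import numpy as np, cv2
from bench import env, kinematics, monitor, eyes, job
def ray(f,u,v):
    K=f["mtx"];k=f["k1"]
    d=np.array([(u-K[0,2])/K[0,0],(v-K[1,2])/K[1,1]]);p=d.copy()
    for _ in range(30): p=d/(1+k*(p@p))
    V=np.array(f["view"]);R=V[:3,:3]
    return -R.T@V[:3,3], R.T@np.array([p[0],p[1],1])
def onz(f,u,v,z):
    c,d=ray(f,u,v); return (c+d*(z-c[2])/d[2])[:2]
def proj(f,P):
    V=np.array(f["view"]);q=V[:3,:3]@np.array(P,float)+V[:3,3];s=q[:2]/q[2]
    s=s*(1+f["k1"]*(s@s));K=f["mtx"];return np.array([K[0,0]*s[0]+K[0,2],K[1,1]*s[1]+K[1,2]])
def save(n,im): cv2.imwrite(f"pics/{n}.png",cv2.cvtColor(im,cv2.COLOR_RGB2BGR))
E
python3 - <<'E'
from h import *
for n in("scene","top"):
    f=eyes.grab_frame(n);save(n+"0",f["frame"]);print(n,f["mtx"],f["k1"],np.round(f["view"],3))
print(monitor.sense()["ee_rot"],env.hold_point_z)
E
```

```text
scene [[474.59142272   0.         325.15528626]
 [  0.         474.59142272 230.80743162]
 [  0.           0.           1.        ]] 0.013134895452226908 [[ 0.667  0.745 -0.018 -0.362]
 [ 0.442 -0.414 -0.796 -0.213]
 [-0.6    0.522 -0.606  1.422]
 [ 0.     0.     0.     1.   ]]
top [[462.56378856   0.         321.46624748]
 [  0.         462.56378856 239.66031909]
 [  0.           0.           1.        ]] -0.06461661298514097 [[-0.015 -1.    -0.005 -0.016]
 [-0.996  0.016 -0.088  0.574]
 [ 0.089  0.003 -0.996  0.852]
 [ 0.     0.     0.     1.   ]]
[ 9.84130470e-01  1.77445495e-01  2.46243199e-05 -5.60627687e-04] 0.0187
```

View pics/scene0.png

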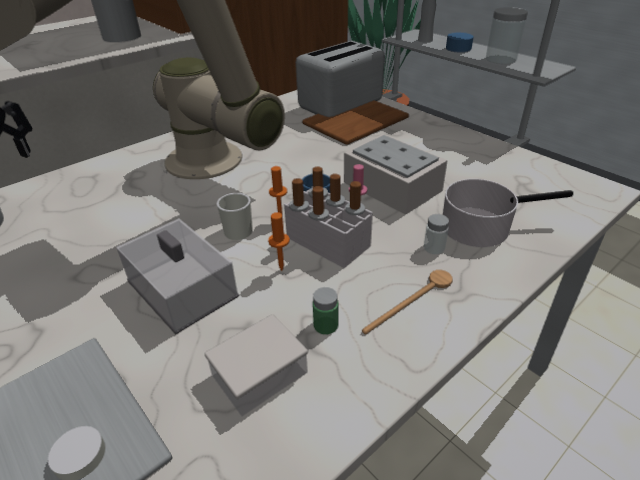

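View pics/top0.png

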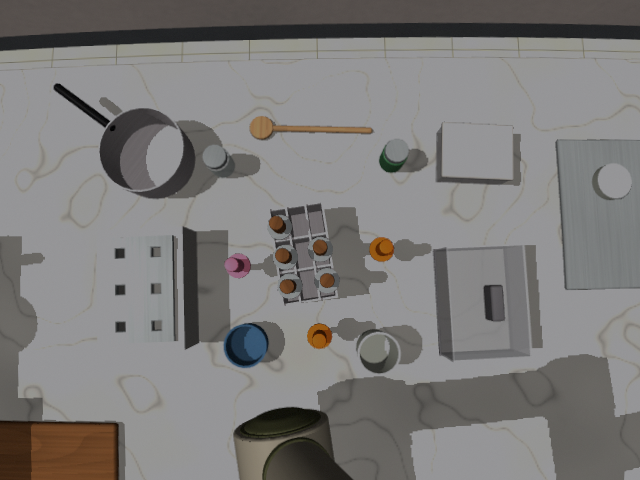

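Top view: the brown-handled spikes are at (278,225), (284,256), (288,287), (320,247) and (327,281), with one compartment empty. The lookalikes are orange at (381,250) and (319,336), and pink at (237,265). The cover has its grey bar at (495,302); the tub at (477,152) resembles it. The holed plate is at (140,290). I choose the five brown spikes, and next I check them in a close crop and measure.

```bash
cat >> h.py <<'E'
def blobs(m,amin,amax=1e9):
    n,l,s,c=cv2.connectedComponentsWithStats(m.astype(np.uint8))
    return [(c[i],s[i]) for i in range(1,n) if amin<=s[i][4]<=amax], l
def brown(im):
    h=cv2.cvtColor(im,cv2.COLOR_RGB2HSV);
    return ((h[...,0]<14)&(h[...,1]>110)&(h[...,2]>35)&(h[...,2]<165))
E
python3 - <<'E'
from h import *
T=eyes.grab_frame("top");S=eyes.grab_frame("scene")
for n,f,(x0,y0,x1,y1) in(("top",T,(220,190,420,360)),("scene",S,(260,130,440,260))):
    im=f["frame"];m=brown(im);m2=np.zeros_like(m);m2[y0:y1,x0:x1]=m[y0:y1,x0:x1]
    b,_=blobs(m2,25)
    for c,s in b: print(n,np.round(c,1),s, np.round(onz(f,*c,.131),4))
crop=lambda im,x0,y0,x1,y1,k:cv2.resize(im[y0:y1,x0:x1],None,fx=k,fy=k,interpolation=cv2.INTER_CUBIC)
a=crop(T["frame"],225,195,345,315,3); b=crop(T["frame"],95,225,215,345,3)
save("c1",np.hstack([a,b]))
for n,f,(x0,y0,x1,y1) in(("top",T,(105,238,172,340)),("scene",S,(350,138,440,175))):
    g=cv2.cvtColor(f["frame"],cv2.COLOR_RGB2GRAY)
    m=np.zeros(g.shape,bool);m[y0:y1,x0:x1]=g[y0:y1,x0:x1]<70
    for c,s in blobs(m,10)[0]: print(n,"hole",np.round(c,1),s,np.round(onz(f,*c,.1),4))
E
```

```text
top [275.6 223. ] [269 216  14  16 157] [0.5935 0.0507]
top [384.3 250.6] [376 239  18  21  87] [ 0.5443 -0.1299]
top [319.5 247. ] [313 240  14  15 164] [ 0.552  -0.0222]
top [282.  255.2] [275 248  14  15 154] [0.5394 0.0405]
top [326.6 280.1] [320 274  14  14 152] [ 0.497  -0.0331]
top [286.7 286.1] [280 280  14  14 152] [0.488  0.0331]
top [325.1 334.1] [313 327  19  17 130] [ 0.4085 -0.0292]
scene [346.8 134.3] [317 130  61  14 452] [0.3676 0.2363]
scene [317.4 190.6] [313 167  10  48 426] [5.213e-01 1.000e-04]
scene [277.3 214.5] [269 168  21  92 795] [ 0.5334 -0.1181]
scene [334.8 187.3] [330 175  10  26 236] [0.5374 0.0366]
scene [297.6 191.7] [293 179  10  27 241] [ 0.4953 -0.0341]
scene [354.7 194.4] [350 181  11  28 269] [0.5877 0.0481]
top hole [119.4 253. ] [115 249   9   9  73] [0.5491 0.3295]
top hole [152.1 252.3] [151 248   3   9  23] [0.5495 0.271 ]
top hole [152.2 287.9] [151 284   3   9  22] [0.4875 0.2699]
top hole [119.9 289.7] [116 286   9   9  76] [0.4849 0.3275]
top hole [153.  325.7] [152 321   3  10  27] [0.4224 0.2678]
top hole [120.  326.4] [116 322   9  10  86] [0.4215 0.3264]
scene hole [354.1 139.6] [350 138  12   6  37] [0.3585 0.2729]
scene hole [377.4 162.7] [353 151  51  24  75] [0.4893 0.2255]
scene hole [423.5 166.9] [410 160  27  15  36] [0.5817 0.2915]
scene hole [357.8 171.7] [352 168  12   7  62] [0.4873 0.1586]
```

View pics/c1.png

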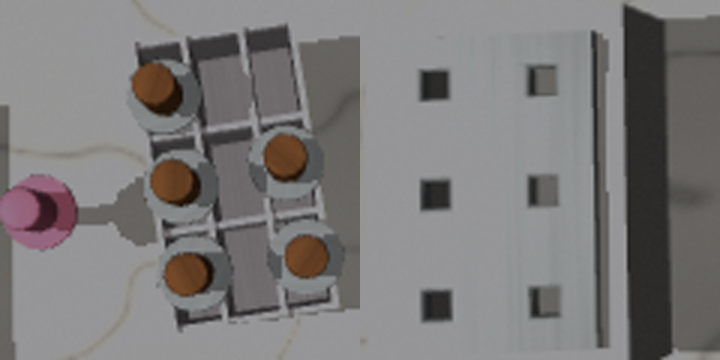

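The crop confirms five brown handles with grey guards hanging in the caddy. The pink lookalike stands outside it, and the plate shows six square holes, with the right-hand column partly lit inside. Next I refine the fits.

```bash
python3 - <<'E'
from h import *
T=eyes.grab_frame("top");S=eyes.grab_frame("scene")
G=np.array([[x,y] for x in(64,0,-64) for y in(32,-32)])/1e3
seed=np.array([[.5491,.3295],[.5485,.2665],[.4849,.3275],[.4860,.2645],[.4215,.3264],[.4220,.2625]])
P={}
for n,f in(("top",T),("scene",S)):
    g=cv2.cvtColor(f["frame"],cv2.COLOR_RGB2GRAY).astype(float);out=[]
    for s in seed:
        u,v=np.round(proj(f,[*s,.1])).astype(int);r=(9,9) if n=="top" else (10,7)
        w=g[v-r[1]:v+r[1]+1,u-r[0]:u+r[0]+1];bg=np.percentile(w,80)
        wt=np.clip(bg-10-w,0,45)   # saturating darkness weight
        m=(bg-w)>22
        b,l=blobs(m,8); c,st=min(b,key=lambda q:np.hypot(*(q[0]-np.array(r))))
        out.append(onz(f,c[0]+u-r[0],c[1]+v-r[1],.1));print(n,st)
    out=np.array(out);P[n]=out
    A,_=cv2.estimateAffinePartial2D(G,out,ransacReprojThreshold=.006)
    print(np.round(out,4).tolist(),"scale",np.hypot(A[0,0],A[1,0]),"yaw",np.degrees(np.arctan2(A[1,0],A[0,0])),"c",A[:,2], "res",np.round((out-(G@A[:,:2].T+A[:,2]))*1e3,1).tolist())
# handles
def tri(a,b):
    (c1,d1),(c2,d2)=a,b;M=np.stack([d1,-d2],1);t=np.linalg.lstsq(M,c2-c1,rcond=None)[0];return (c1+t[0]*d1+c2+t[1]*d2)/2, np.linalg.norm(c1+t[0]*d1-c2-t[1]*d2)
for p in [(275.6,223),(282,255.2),(286.7,286.1),(319.5,247),(326.6,280.1)]:print("top .161",np.round(onz(T,*p,.161),4))
for p in [(334.8,187.3),(297.6,191.7),(354.7,194.4)]:print("scene .131",np.round(onz(S,*p,.131),4))
# cover bar
h=cv2.cvtColor(T["frame"],cv2.COLOR_RGB2GRAY);m=np.zeros(h.shape,bool);m[275:330,475:515]=h[275:330,475:515]<70
for c,s in blobs(m,30)[0]:
    print("bar",c,s,onz(T,*c,.133),onz(T,*c,.113))
k=lambda im,x0,y0,x1,y1:cv2.resize(im[y0:y1,x0:x1],None,fx=3,fy=3,interpolation=cv2.INTER_CUBIC)
save("c2",np.vstack([k(T["frame"],425,235,545,370),k(S["frame"],115,215,235,330)]).astype(np.uint8)[:, :])
g=k(S["frame"],260,130,450,260); save("c3",g)
E
```

```text
top [  4   4  11  11 119]
top [  4   2  11  12 122]
top [  4   3  11  12 121]
top [  5   3  10  11 110]
top [  4   4  11  12 126]
top [  4   3  11  11 121]
[[0.5492, 0.3303], [0.5515, 0.266], [0.4853, 0.3274], [0.4873, 0.2641], [0.4213, 0.3264], [0.4235, 0.2625]] scale 0.9995190987986957 yaw 1.723084101425466 c [0.48635727 0.29613067] res [[-0.1, 0.3], [0.2, -0.1], [-0.0, -0.7], [-0.0, -0.1], [-0.2, 0.2], [0.2, 0.3]]
scene [ 6  6  8  4 25]
scene [ 7  5  8  6 27]
scene [ 6  6  8  4 24]
scene [ 6  6  8  5 26]
scene [ 5  6  9  4 26]
scene [ 6  5  9  5 26]
[[0.5494, 0.3272], [0.5515, 0.2631], [0.4862, 0.3248], [0.4878, 0.2612], [0.4218, 0.3234], [0.4231, 0.2599]] scale 0.9993071321815078 yaw 1.5278303811521028 c [0.48663829 0.29327776] res [[-0.3, 0.2], [0.1, 0.1], [0.5, -0.4], [0.3, -0.1], [-0.1, -0.1], [-0.5, 0.3]]
top .161 [0.5897 0.0477]
top .161 [0.5377 0.0378]
top .161 [0.4884 0.0307]
top .161 [ 0.5499 -0.0224]
top .161 [ 0.497  -0.0329]
scene .131 [0.5375 0.0365]
scene .131 [ 0.4952 -0.0341]
scene .131 [0.5877 0.0481]
bar [488.32950192 301.0651341 ] [484 285  18  36 261] [ 0.45772126 -0.30043654] [ 0.45672137 -0.30754323]
```

View pics/c2.png

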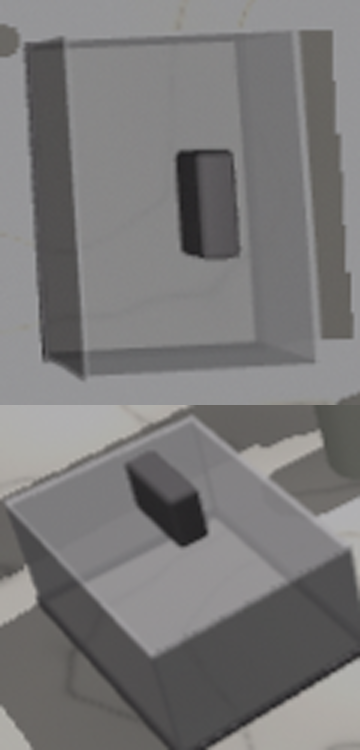

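View pics/c3.png

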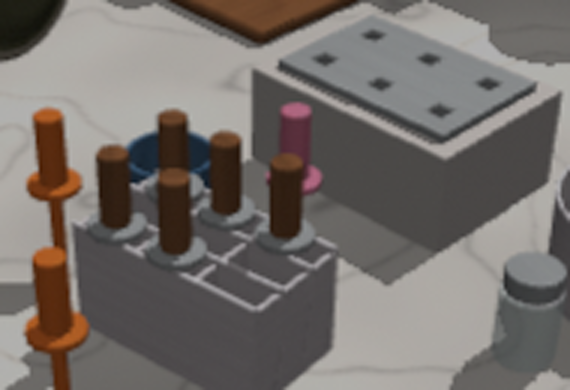

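Two views agree to about 3 mm. Box centre is (0.4865, 0.2947) with yaw 1.6°. The cover sits upright with its bar along x. Next I plan grasp yaws by clearance and run the first spike.

```bash
cat >> h.py <<'E'
SP=dict(A=(.5887,.0480),B=(.5376,.0370),C=(.4884,.0302),D=(.5499,-.0232),E=(.4961,-.0335))
BOX=np.array([.4865,.2947]);BY=np.radians(1.6)
def hole(i,j): # i,j in hole grid
    c,s=np.cos(BY),np.sin(BY);x,y=i*.064,j*.032;return BOX+[c*x-s*y,s*x+c*y]
def Q(yaw): return [np.cos(yaw/2),np.sin(yaw/2),0,0]
def clear(p,yaw,others):
    d=np.array([np.cos(yaw-np.pi/2),np.sin(yaw-np.pi/2)]);n=np.array([-d[1],d[0]]);m=1
    for o in others:
        r=np.array(o)-p;a,b=abs(r@d),abs(r@n)
        m=min(m,np.hypot(max(20-a*1e3,a*1e3-60,0),max(b*1e3-14,0))/1e3-.012)
    return m
HI=.30
def pick(k,yaw,dxy=(0,0)):
    p=np.array(SP[k])+dxy
    env.reach([*p,HI],Q(yaw)); env.movel([*p,.112],.12,guard=8) and print("contact on descent",monitor.sense()["position"])
    env.close_gripper(40); env.movel([*p,HI],.15)
    s=monitor.sense();print(k,"gap",s["finger_gap"],"t",s["clock"])
def place(h,yaw,zc=.112+.007):
    env.reach([*h,HI],Q(yaw)); env.movel([*h,.225],.15); 
    hit=env.movel([*h,zc],.05,guard=8);s=monitor.sense()
    print("hit",hit,np.round(s["position"],4),np.round(s["contact_force"],1));return hit
E
python3 - <<'E'
from h import *
for k in SP:
    o=[SP[j] for j in SP if j!=k]+[(.52,.11),(.41,-.03)]
    r=[(round(clear(np.array(SP[k]),np.radians(a),o)*1e3,1),a) for a in range(-90,90,5)]
    r.sort(reverse=True);print(k,r[:4],[x for x in r if x[1] in(-45,-35,45,50,55)])
for a in(-45,-35,45,50):
  print(a,[kinematics.ik([*p,z],Q(np.radians(a))) is not None for p in list(SP.values())+[hole(i,j) for i in(-1,0,1) for j in(-1,1)] for z in (.11,HI)])
E
```

```text
A [(np.float64(28.4), 15), (np.float64(24.7), 10), (np.float64(24.5), 20), (np.float64(21.5), 25)] [(np.float64(17.9), 45), (np.float64(15.3), 50), (np.float64(12.3), 55), (np.float64(8.6), -35), (np.float64(2.4), -45)]
B [(np.float64(10.8), 50), (np.float64(9.8), -30), (np.float64(9.5), -35), (np.float64(9.4), -25)] [(np.float64(10.8), 50), (np.float64(9.5), -35), (np.float64(7.9), 45), (np.float64(7.8), 55), (np.float64(2.4), -45)]
C [(np.float64(12.5), -30), (np.float64(10.4), -35), (np.float64(9.4), 50), (np.float64(9.2), 45)] [(np.float64(10.4), -35), (np.float64(9.4), 50), (np.float64(9.2), 45), (np.float64(7.8), 55), (np.float64(4.0), -45)]
D [(np.float64(9.4), 50), (np.float64(9.1), -30), (np.float64(9.0), 55), (np.float64(8.9), -25)] [(np.float64(9.4), 50), (np.float64(9.0), 55), (np.float64(8.6), -35), (np.float64(7.9), 45), (np.float64(4.8), -45)]
E [(np.float64(16.5), 50), (np.float64(13.6), 45), (np.float64(13.3), 55), (np.float64(9.8), 60)] [(np.float64(16.5), 50), (np.float64(13.6), 45), (np.float64(13.3), 55), (np.float64(9.6), -35), (np.float64(4.8), -45)]
-45 [True, True, True, True, True, True, True, True, True, True, True, True, True, True, True, True, True, True, True, True, True, True]
-35 [True, True, True, True, True, True, True, True, True, True, True, True, True, True, True, True, True, True, True, True, True, True]
45 [True, True, True, True, True, True, True, True, True, True, True, True, True, True, True, True, True, True, True, True, True, True]
50 [True, True, True, True, True, True, True, True, True, True, True, True, True, True, True, True, True, True, True, True, True, True]
```

```bash
python3 - <<'E'
from h import *
y=np.radians(50);pick("E",y)
h=hole(-1,1);env.reach([*h,HI],Q(y));env.movel([*h,.20],.15)
T=eyes.grab_frame("top");S=eyes.grab_frame("scene")
k=lambda im,x0,y0,x1,y1:cv2.resize(im[y0:y1,x0:x1],(400,400),interpolation=cv2.INTER_CUBIC)
save("p1",np.hstack([k(T["frame"],80,230,220,370),k(S["frame"],300,60,440,200)]))
print(proj(S,[*h,.103]),proj(S,[*h,.1]),monitor.sense()["clock"])
E
```

```text
E gap 0.27240902961132907 t 6.0167
[384.42780443 140.13705285] [384.36284092 141.15361337] 8.3
```

View pics/p1.png

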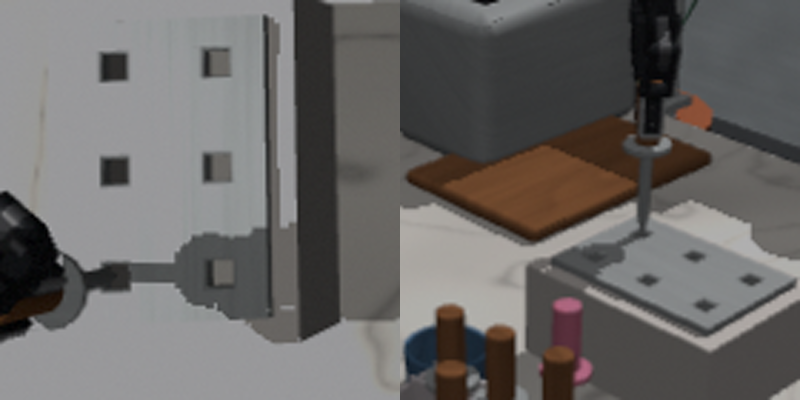

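The spike is held upright with its tip right over the hole: crop (643,232) in the scene view and (118,275) in the top view. Inserting.

```bash
cat >> h.py <<'E'
def insert(h,yaw):
    """lower; on early contact shift around; release when guard is at the plate"""
    q=np.array(h,float)
    for d in [(0,0),(0,.002),(0,-.002),(.002,0),(-.002,0),(.003,.003),(-.003,-.003),(.003,-.003),(-.003,.003)]:
        p=q+d;z=monitor.sense()["position"][2]
        if tuple(d)!=(0,0): env.movel([*(monitor.sense()["position"][:2]),z+.006],.1);env.movel([*p,z+.006],.1)
        hit=env.movel([*p,.1185],.06,guard=8);s=monitor.sense();zz=s["position"][2]
        print(" ins",d,hit,np.round(zz,4),np.round(s["contact_force"],1))
        if zz<.125: break
    env.release();env.movel([*p,HI],.2);print(" t",monitor.sense()["clock"])
E
python3 - <<'E'
from h import *
y=np.radians(50)
insert(hole(-1,1),y)
pick("C",y);h=hole(0,1);env.reach([*h,HI],Q(y));env.movel([*h,.20],.15);insert(h,y)
env.reach([.35,0.1,.35],Q(y))
T=eyes.grab_frame("top");S=eyes.grab_frame("scene")
k=lambda im,x0,y0,x1,y1:cv2.resize(im[y0:y1,x0:x1],(400,400),interpolation=cv2.INTER_CUBIC)
save("p2",np.hstack([k(T["frame"],80,190,340,450),k(S["frame"],280,90,450,260)]))
E
```

```text
ins (0, 0) False 0.1188 [-0.8 -0.  -1.3]
 t 11.4917
C gap 0.2704621954255998 t 16.3583
 ins (0, 0) False 0.1189 [-0.8 -0.1 -0.8]
 t 21.5083
```

View pics/p2.png

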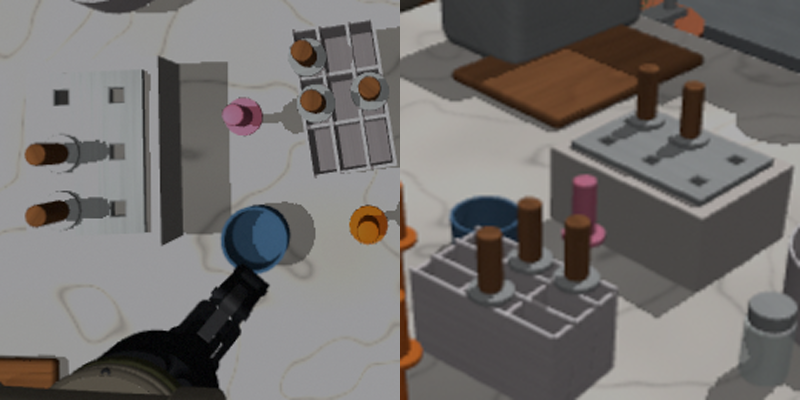

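Both spikes stand home in the holes on the y+ side, at crop (40,155) and (40,213), and the other three are undisturbed. Continuing with B, D and A, then I look again.

```bash
python3 - <<'E'
from h import *
y=np.radians(50)
for k,(i,j) in (("B",(1,1)),("D",(-1,-1)),("A",(1,-1))):
    pick(k,y);g=monitor.sense()["finger_gap"]
    if not .2<g<.35: print("bad grip");break
    h=hole(i,j);env.reach([*h,HI],Q(y));env.movel([*h,.20],.15);insert(h,y)
env.reach([.35,0.0,.35],Q(y))
T=eyes.grab_frame("top");S=eyes.grab_frame("scene");save("T3",T["frame"])
k=lambda im,x0,y0,x1,y1:cv2.resize(im[y0:y1,x0:x1],(400,400),interpolation=cv2.INTER_CUBIC)
save("p3",np.vstack([np.hstack([k(T["frame"],70,190,330,450),k(S["frame"],280,90,450,260)])[:, :],np.hstack([cv2.resize(T["frame"][230:380,420:570],(200,200)),cv2.resize(S["frame"][190:340,100:250],(200,200)),np.zeros((200,400,3),np.uint8)])]))
E
```

```text
B gap 0.26996450225415786 t 27.2
 ins (0, 0) False 0.1189 [ 0.2  0.4 -1.2]
 t 32.3333
D gap 0.27001663700713896 t 37.3667
 ins (0, 0) False 0.1188 [-0.3 -0.7 -1.3]
 t 42.5583
A gap 0.2702721809461307 t 47.3167
 ins (0, 0) False 0.1189 [ 0.3 -0.3 -1.2]
 t 52.2083
```

View pics/p3.png

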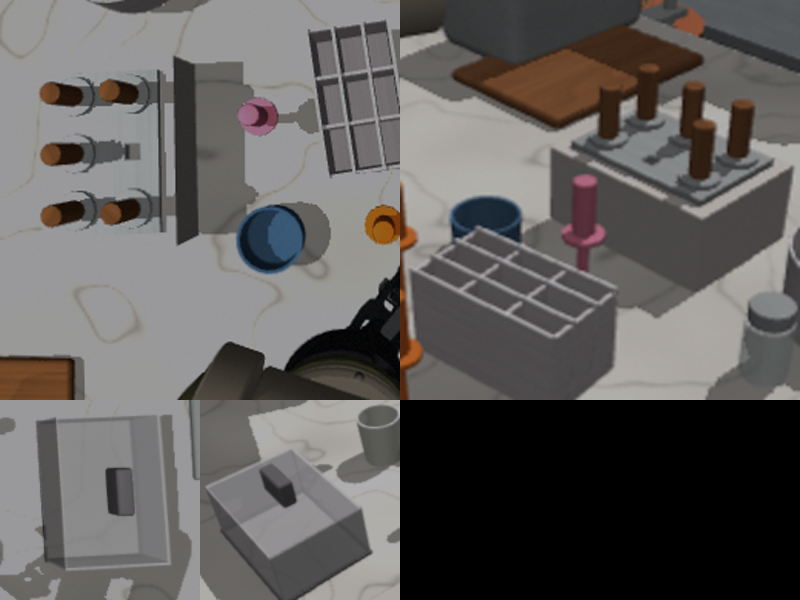

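All five spikes stand home at the plate and the caddy is empty. The cover is upright with its bar at lower-left crop (120,490). Next I measure the bar and the cover's upper edges.

```bash
python3 - <<'E'
from h import *
T=eyes.grab_frame("top");S=eyes.grab_frame("scene")
t=cv2.cvtColor(T["frame"],cv2.COLOR_RGB2GRAY);s=cv2.cvtColor(S["frame"],cv2.COLOR_RGB2GRAY)
print(t[300,478:512]);print(t[278:326,497])
u,v=np.round(proj(S,[.457,-.30,.113])).astype(int);print(u,v);print(s[v-16:v+18:2,u-20:u+20])
k=lambda im,x0,y0,x1,y1:cv2.resize(im[y0:y1,x0:x1],None,fx=4,fy=4,interpolation=cv2.INTER_CUBIC)
a=k(T["frame"],428,236,540,376);b=k(S["frame"],112,216,194,356)[:, :]
save("c4",np.hstack([a[:560],b[:560]])[:, :800])
E
```

```text
[136 135 134 135 137 138 137 136 137 137 138 138 138 138 137 138 138 138
 138 137 138 137  63  41  40  40  41  40  41  48  72  85  91  92]
[138 137 137 136 137 137 139 137 138 138 137 137 137 137 137 137 137 136
 137 139 138 138 137 138 138 138 138 138 138 136 138 137 138 138 138 138
 137 138 139 139 138 138 139 138 139 137 138 138]
179 243
[[169 169 167 166 166 166 166 158 146 140 150 162 164 163 161 159 157 154
  151 147 144 141 140 139 140 142 142 143 144 144 143 143 147 152 156 160
  162 163 164 164]
 [166 166 165 158 146 137 131 129 129 126 125 138 157 164 162 158 154 153
  152 151 151 153 153 155 156 158 158 159 158 158 156 151 146 141 145 154
  160 163 164 164]
 [142 135 131 129 128 129 129 128 128 128 123 122 128 136 150 160 160 154
  151 152 153 156 157 159 160 160 160 161 161 159 157 151 145 143 151 159
  164 165 166 166]
 [129 128 128 128 128 127 128 127 127 127 126 121 124 127 128 133 145 157
  160 153 149 149 152 155 156 155 154 152 150 147 146 148 155 160 164 166
  167 168 167 168]
 [128 128 128 127 128 129 128 129 128 128 129 123 122 127 129 129 128 132
  144 158 160 1
[... 1382 characters left out ...]
 130 129 132
  136 149 162 165]
 [ 91  91  88  85  80  72  65  56  47  42  91 120 123 124 124 123 121 121
  125 128 130 128 125 125 125 124 126 129 129 129 129 130 130 130 129 129
  129 129 132 145]
 [ 72  70  61  52  45  40  39  41  40  40  59 105 124 123 124 124 122 120
  121 124 125 124 124 125 126 128 129 130 130 130 130 129 130 129 129 129
  129 129 130 130]
 [ 43  42  39  39  38  38  39  39  38  39  39  81 114 122 121 121 119 118
  119 121 122 125 124 126 129 130 130 129 129 129 130 130 130 130 130 129
  129 129 130 130]
 [ 41  42  40  39  38  39  39  38  39  38  39  50  98 119 118 119 126 130
  126 120 120 121 124 128 129 129 129 129 129 129 130 130 130 130 130 130
  130 130 130 130]]
```

View pics/c4.png

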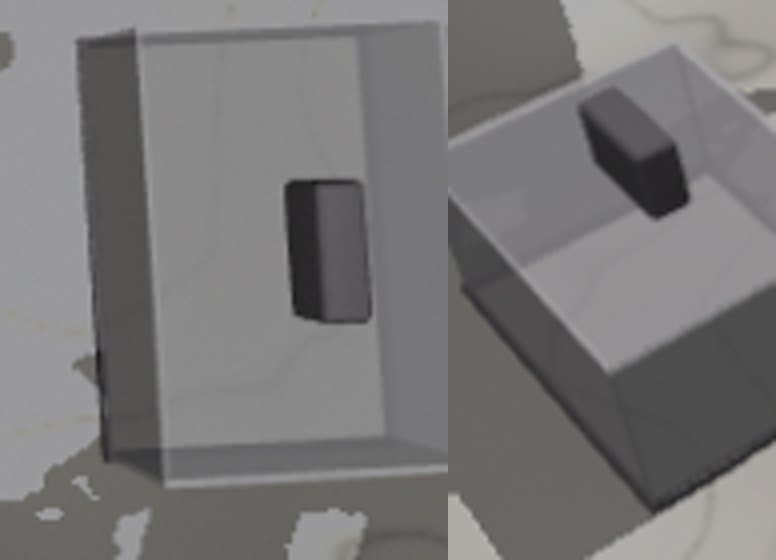

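The cover has been knocked: its bar is now at top (514,299), previously (498,302). Measuring it from the new frames, and cross-checking with the scene view.

```bash
cat >> h.py <<'E'
def cover():
    r=[]
    for n,w in(("top",(478,265,545,335)),("scene",(135,225,195,280))):
        f=eyes.grab_frame(n);g=cv2.cvtColor(f["frame"],cv2.COLOR_RGB2GRAY);x0,y0,x1,y1=w
        m=np.zeros(g.shape,bool);m[y0:y1,x0:x1]=g[y0:y1,x0:x1]<105
        b,l=blobs(m,150);i=max(range(1,l.max()+1),key=lambda i:((l==i)&(g<60)).sum())
        tm=((l==i)&(g>60)).astype(np.uint8);n2,l2,s2,_=cv2.connectedComponentsWithStats(cv2.morphologyEx(tm,cv2.MORPH_OPEN,np.ones((3,3),np.uint8)))
        j=1+np.argmax(s2[1:,4]);yy,xx=np.nonzero(l2==j)
        P=np.array([onz(f,u,v,.133) for u,v in zip(xx,yy)])*1e3
        rc=cv2.minAreaRect(P.astype(np.float32));bp=cv2.boxPoints(rc)
        e=max((bp[1]-bp[0],bp[2]-bp[1]),key=np.linalg.norm);yaw=(np.degrees(np.arctan2(e[1],e[0]))+90)%180-90
        print(n,s2[j],"mean",P.mean(0).round(1),"rect",np.round(rc[0],1),np.round(rc[1],1),"yaw",round(yaw,1));r.append((np.array(rc[0])/1e3,yaw))
    return r
E
python3 - <<'E'
from h import *
cover();print(monitor.sense()["clock"])
E
```

```text
top [507 282  14  35 426] mean [ 460.3 -343.1] rect [ 460.3 -343.1] [57.  20.7] yaw 1.4
scene [145 238  23  18 210] mean [ 463.6 -346.6] rect [ 462.8 -346.3] [59.1 19.7] yaw 2.2
53.775
```

```bash
python3 - <<'E'
from h import *
r=cover();c=(r[0][0]+r[1][0])/2;y=np.radians(2.5);print(c)
env.reach([*c,.25],Q(y));r2=monitor.sense()["position"];print(r2)
print(env.movel([*c,.100],.1,guard=6));env.close_gripper(60);s=monitor.sense();print("gap",s["finger_gap"],s["position"],s["contact_force"])
env.movel([*c,.32],.12);s=monitor.sense();print("gap",s["finger_gap"],s["contact_force"])
env.movel([*BOX,.32],.2,frame=Q(BY));env.movel([*BOX,.295],.1);env.hold(.3)
T=eyes.grab_frame("top");S=eyes.grab_frame("scene")
save("p4",np.hstack([cv2.resize(T["frame"][190:400,40:250],(400,400)),cv2.resize(S["frame"][40:250,290:500],(400,400))]));print(monitor.sense()["clock"])
E
```

```text
top [507 282  14  35 425] mean [ 460.3 -343.1] rect [ 460.3 -343.1] [57.1 20.6] yaw 1.6
scene [144 238  24  18 212] mean [ 462.9 -346.9] rect [ 462.8 -348.1] [59.  22.1] yaw 1.6
[ 0.46156239 -0.34561726]
[ 0.46196705 -0.34473375  0.25089855]
False
gap 0.24820120416458982 [ 0.46159237 -0.34560924  0.10005121] [-0.14634676  0.23417233  0.77722922]
gap 0.25046584149069817 [-0.03787584  0.05547783 -3.70868375]
63.6667
```

View pics/p4.png

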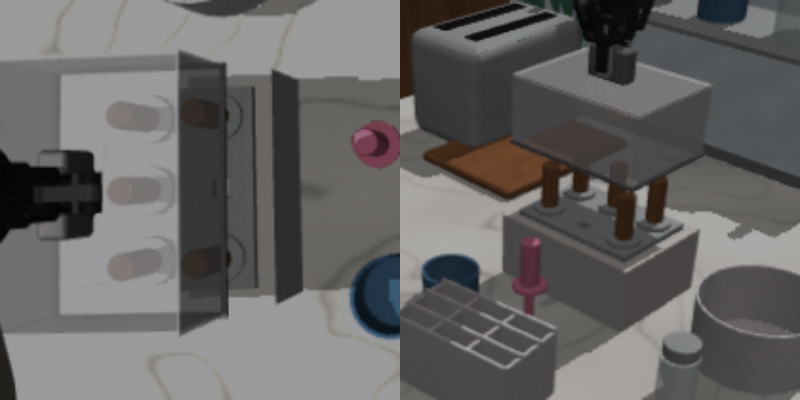

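The cover is held level above the box and clears the spike tops. Lowering with a guard.

```bash
python3 - <<'E'
from h import *
print(env.movel([*BOX,.215],.06,guard=6),monitor.sense()["position"])
if monitor.sense()["position"][2]<.22:
    hit=env.movel([*BOX,.190],.025,guard=5);s=monitor.sense();print(hit,s["position"],s["contact_force"])
S=eyes.grab_frame("scene");T=eyes.grab_frame("top")
save("p5",np.hstack([cv2.resize(T["frame"][190:400,40:250],(400,400)),cv2.resize(S["frame"][80:230,310:460],(400,400))]))
E
```

```text
False [0.48662888 0.29475732 0.21536147]
True [0.48638059 0.29477968 0.19198577] [0.34770565 1.24563045 4.2416958 ]
```

View pics/p5.png

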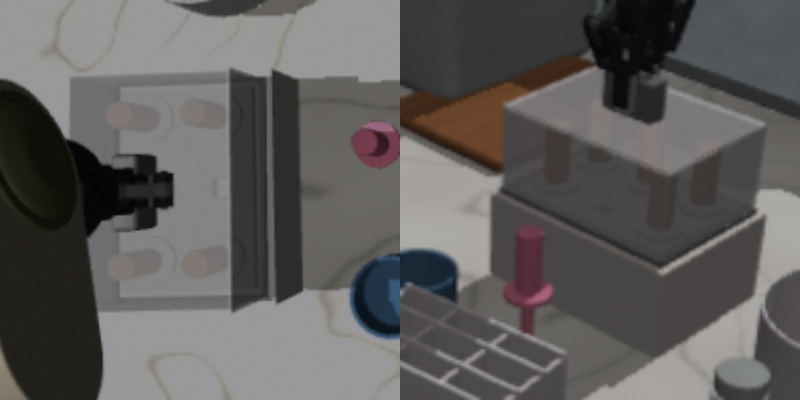

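Contact came at TCP z 0.192, the expected height, with the rim on the ledge all round. Releasing.

```bash
python3 - <<'E'
from h import *
env.release();env.hold(.3);p=monitor.sense()["position"];env.movel([p[0],p[1],.33],.1)
env.reach([.35,0,.35],Q(.8));env.hold(.5)
S=eyes.grab_frame("scene");T=eyes.grab_frame("top")
save("p6",np.hstack([cv2.resize(T["frame"][190:400,40:250],(400,400)),cv2.resize(S["frame"][80:230,310:460],(400,400))]));print(monitor.sense()["clock"])
E
```

```text
70.4833
```

View pics/p6.png

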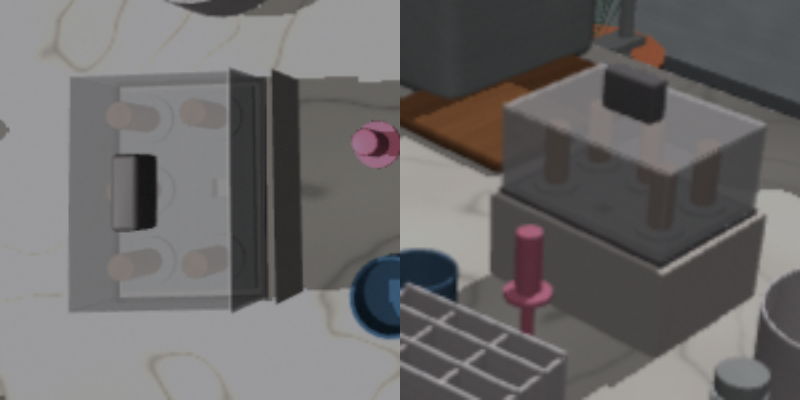

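The cover stands level on the ledge over all five spikes, and the gripper is clear.

```bash
python3 -c "
from h import *
print(job.hand_in())"
```

```text
the job is handed in; nothing more can be done
None
```

I put all five spikes home in the plate, set the cover level on the ledge and let go, then handed the job in at about 71 s of the 210 s; the hand-in returned no verdict.

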